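# Gauge a saddle-tree blank

## Robot

A 6-joint arm with a two-finger parallel gripper is mounted at the origin on the work surface. World frame = base frame: x ahead of the robot, y to its left, z up, the work surface at z = 0. Lengths are in mm, angles in rad, forces in N, time in s.
With the tool pointing down it reaches from about 350 to 875 mm from the base axis. Payload 4.2 kg.
Tool frame: the origin (TCP) lies at the very end of the fingers, on their centre line; the grasp point (between the pads) lies 19 mm behind it; z points along the fingers, y is the line along which they close (so a half turn about z gives the same grasp; the last joint's range is limited). The gripper opens to 85 mm and grips with 20 to 120 N. Pads are 22 mm wide; open, the fingers measure 114 mm over their backs; the gripper's body (76 mm by 85 mm) begins 54 mm behind the grasp point. The pads swing forward as they close: fully open they stand 13 mm farther back than shut.
Start: joints at [1.36, 0.385, 0.008, 0, -1.194, -0.259], TCP at [282.909, 557.281, 231.312] pointing down, gripper open.
Joint ranges: [-3.14, 3.14], [-1.21, 2.06], [-1.07, 1.41], [-3.16, 2.05], [-2.99, -0.16], [-3.1, 3.1]. Speed limits (rad/s): [2.79, 2.79, 3.14, 3.14, 3.14, 3.14].

## Interface

Orientations are given as a unit quaternion [x, y, z, w].
In Python, from bench import read_state, get_image, get_calibration, job_done gives the robot as it stands.
- The arm moves only by the shell command python3 -m creep 'ROWS'. ROWS is a JSON object of lists of equal length, an entry for each row: "translation": the shift along the world's x, y, z in cm, a list of three; "delta_rot": the turn, a rotation vector about the world's x, y, z in degrees, a list of three; "hand": the finger opening in cm, from 0 to 8.54. A call has 1 to 8 rows; each row is the pose to reach, as a shift and turn from the pose commanded when the call began; what a row does not reach only later rows make up. A row lasts 1/8 s, in which the tool goes at most 62.5 mm and 10.7 degrees, less where a joint would pass 70% of its speed; a pose out of reach is approached as far as the arm can. A call with a gripper value outside its range is refused whole. The fingers move at their own pace and stop on an object; the grip force is fixed at half the most. Time passes only in rows, so rows that repeat a pose let the fingers close. It gives the time, the measured TCP pose, the force, the opening and the grip force at its end, in the units of the state.
- read_state(): the state, without advancing time (a new reading comes with each control period).
- get_image(name): name is "scene" or "top"; returns (picture, depth): 480x640x3 uint8, red, green, blue; 480x640 float32, mm along the optical axis (not along the pixel's ray), 0 where there is no reading.
- get_calibration(name): a dict with "intrinsics" (3x3 intrinsics, pixels), "dist" ([k1, k2, p1, p2, k3] as OpenCV has them; the pictures are not rectified), "xyz" and "attitude" of the camera in the world. Camera axes: x right, y down, z forward; pixel columns grow to the right and rows downward; lengths in mm; the calibration is good to about 2 mm. A picture is of the moment at which its call begins. get_calibration takes no time and is no camera call.
- job_done(): hands the job in; it is judged then, once.
The state is a dict: "clock": time; "joints": joint angles; "joint_vel": joint speeds; "joint_efforts": joint torques, N m; "position": TCP position; "ee_rot": TCP orientation; "contact_force": force on the tool from outside, world axes, zero at the start; "wrist_torque": the same for the moment, N m; "gripper_width": finger opening in mm; "grasp_force": force on a finger pad.
Only numpy, scipy, OpenCV 4.12 (cv2) and the standard library are available. Lean on these libraries where they do the work, as an engineer would, in place of code of your own. Each camera call takes 0.05 s, during which the arm holds its last target. There are 200 camera calls.

## Task

The green sample drawer of the thickness gauge stands open with two wooden blanks in it. Push the drawer fully home, then gently press the yellow pad on the gauge's head down until the sprung foot rests on the blank beneath it and is pushed about halfway back into the head, and leave the gauge standing like that. Leave the other things on the bench alone.

Things in the scene. Friction and masses are not known exactly. Their poses are not given: they have to be found in the camera images.
- gauge: Thickness gauge stand, fixed to the bench: grey base plate 335 x 170 x 12 (from x = -210 to +125 mm) mm with a steel column (26 mm thick, its top 220 mm above the bench). The origin is on the bench, exactly under the gauge's foot; x points from the drawer's front towards the column, whose axis is at x = +90 mm; z up. The blank to be measured lies at this origin once the drawer is home.
- drawer: Green metal sample drawer, an open tray 149 mm long (x) and 128 mm wide, running between two rails on the gauge's base. Origin under the rear bay's centre; axes as the gauge's, so it stands out along -x, 50 to 85 mm at the start. Pushing takes about 2 to 4 N, a few N more about 10 mm before home, where two sprung balls snap it in against a firm stop. It stays where it is left.
- rear_bay (a point): Centre of the floor of the drawer's rear bay, 20 mm above the bench; moves with the drawer; axes as the gauge's. The drawer has two bays, one behind the other, each 62 mm (x) by 116 mm (y), with walls 22 mm high, the front bay's centre 69 mm before (-x of) this one. With the drawer home this point is straight under the foot.
- drawer_front (a point): Middle of the top edge of the drawer's front plate, on its outer face, 64 mm above the bench. The plate is flat, upright, 136 mm wide, from 12 to 64 mm above the bench, its outer face towards the gauge's -x: the face to push. With the drawer home this point is 112 mm before (-x of) the gauge's origin. Axes as the gauge's.
- head (a joint): Blue head of the gauge, which slides on the column, in m: 0 = fully up, grows as it is pressed down (to 0.075; starts 0 to 0.018). Its slide is stiff: it stays at whatever height it is left, also with the foot pressed up. It takes about 3 N to press it down, rising to about 10 N when the foot is fully compressed.
- pad (a point): Centre of the top face of the yellow round pad (54 mm across) on the head, the place to press; straight above the foot. 217 mm above the bench when the head is fully up, less the value of joint head. Always 105 mm above the foot's underside when the foot is fully out.
- foot (a joint): Sprung steel foot (34 mm disc on a stem) that sticks out below the head's aluminium barrel, in m: 0 = fully out (nothing touches it), grows as a blank pushes it up into the head, 0.012 = fully in (bottomed). Spring 0.4 N/mm, with 1.6 N at the start. The stem's visible red band is 12 mm high when the foot is out and vanishes into the barrel as the foot goes in: half of it showing is about halfway.
- foot_tip (a point): Centre of the underside of the foot, on the gauge's axis. 112 mm above the bench with the head fully up and the foot out.
- beech: Pale wooden blank, 56 (x) x 108 (y) x 36 mm high, loose in one of the drawer's bays (either one). Origin at the centre of its underside, so its top is 36 mm above it (56 mm above the bench).
- walnut: Dark wooden blank, 56 (x) x 108 (y) x 58 mm high, loose in the drawer's other bay. Origin at the centre of its underside, so its top is 58 mm above it (78 mm above the bench).
- tin: Bystander: black tin with brass cap, 66 mm across and 70 mm high, standing left of the gauge. Origin at the centre of its underside.
- spool: Bystander: red-brown thread spool, 52 mm across and 80 mm high, standing left of the gauge. Origin at the centre of its underside.
- mallet: Bystander: hammer with a pale handle, 260 mm long and 26 mm high, lying right of the gauge along its x.
Mind the look-alikes: they are no part of the job. Leave any pink or purple look-alike of the beech alone. Of the things shaped like the drawer, the green one is meant.

How it is judged (in metres and radians):
On the way, in this order (a step that is already met when the one before it is completed fails the run):
1. the drawer is fully home (within 5 mm) and the foot still free (x of rear_bay in the frame of gauge above -0.005 m and horizontal distance between rear_bay and gauge below 0.008 m and value of joint foot below 0.001 m), for 0.2 s.
2. the head is pressed down so that the blank under it pushes the foot 2 to 10.5 mm into the head (x of rear_bay in the frame of gauge above -0.005 m and horizontal distance between rear_bay and gauge below 0.008 m and value of joint foot between 0.002 and 0.0105 m and horizontal distance between any of beech, walnut and foot_tip below 0.02 m), for 0.2 s.
At the end, for the whole second after the job is handed in: The drawer is home within 5 mm; the gauge's foot rests on the blank under it and is pushed 2 to 10.5 mm (of 12 mm) into the head, so that it reads the blank; both blanks lie flat (within 0.1 rad) and at rest (all of step 2 and angle between each of beech, walnut's own z axis and vertical below 0.1 rad and linear speed of each of beech, walnut below 0.02 m/s); the robot touches nothing.
It fails at once if a blank pressed or struck with more than 35 N (contact force between any of beech, walnut and anything else above 35 N).
It fails at once if a bystander moved more than 20 mm (distance of any of tin, spool, mallet from where it was at the start of the episode above 0.02 m).
It also fails if it takes over 48 s, if anything falls off the work surface, if the arm or the gripper's body presses on something with over 40 N, if the wrist force passes 120 N, or if a joint passes its speed limit or range.

## Working session

There is one attempt and no reset: what is moved stays moved. The work goes in short steps, Python scripts to look and compute and a shell command to move; the robot and the scene stay as the last step left them, time stands still between calls to the robot, and variables do not carry over. Pictures are saved under pics/ and viewed, at most 10 in all, crops included, and the job is handed in when it is done.

```bash
mkdir -p pics
cat > h.py <<'E'
import numpy as np, cv2
from bench import *
from scipy.spatial.transform import Rotation as R
def cal(n):
    c=get_calibration(n); return np.array(c["intrinsics"],float),np.array(c["dist"],float),np.array(c["xyz"],float),c["attitude"]
def rot(a):
    a=np.array(a,float); return R.from_quat(a).as_matrix() if a.size==4 else a.reshape(3,3)
def pts(n,uv,d):
    "pixels uv (N,2), depth d (N) -> world"
    K,D,t,a=cal(n); p=cv2.undistortPoints(np.array(uv,float).reshape(-1,1,2),K,D).reshape(-1,2)
    return (np.c_[p,np.ones(len(p))]*np.array(d).reshape(-1,1))@rot(a).T+t
def plane(n,uv,z):
    K,D,t,a=cal(n); p=cv2.undistortPoints(np.array(uv,float).reshape(-1,1,2),K,D).reshape(-1,2)
    r=np.c_[p,np.ones(len(p))]@rot(a).T
    return t+r*((z-t[2])/r[:,2])[:,None]
E
python3 - <<'E'
from h import *
print(get_calibration("top"),get_calibration("scene"),read_state())
for n in("scene","top"):
    im,d=get_image(n); np.savez(f"pics/{n}0.npz",im=im,d=d); cv2.imwrite(f"pics/{n}0.png",im[...,::-1])
E
```

```text
{'intrinsics': array([[497.48350923,   0.        , 316.65719521],
       [  0.        , 497.48350923, 241.38244999],
       [  0.        ,   0.        ,   1.        ]]), 'dist': array([-0.09954432,  0.        ,  0.        ,  0.        ,  0.        ]), 'xyz': array([ 458.98112559,   13.41903169, 1216.72248358]), 'attitude': array([-0.6968984 ,  0.71604506, -0.01860283,  0.03558125])} {'intrinsics': array([[566.36801227,   0.        , 322.5798711 ],
       [  0.        , 566.36801227, 234.48982513],
       [  0.        ,   0.        ,   1.        ]]), 'dist': array([-0.00029774,  0.        ,  0.        ,  0.        ,  0.        ]), 'xyz': array([ 990.16844006, -718.44305868,  923.95371137]), 'attitude': array([ 0.87954613,  0.24566102, -0.10082036, -0.39482213])} {'clock': 0.0, 'joints': array([ 1.35959318e+00,  3.85574680e-01,  6.62406163e-03, -5.04461636e-04,
       -1.19402709e+00, -2.58604717e-01]), 'joint_vel': array([-0.00108672,  0.00192247, -0.00138234,  0.0005492 , -0.00031682,
        0.001091  ]), 'joint_efforts': array([ 4.35254906e-04, -3.92288375e+01,  1.88405818e+01,  4.18623000e+00,
       -4.61090327e-03,  1.45149535e-06]), 'position': array([282.65957413, 556.7656092 , 230.20916122]), 'ee_rot': array([ 9.72514438e-01, -2.32839911e-01, -2.08523897e-04,  1.09593924e-03]), 'contact_force': array([-0.21203771, -0.32467144,  1.04861244]), 'wrist_torque': array([-0.03057578, -0.06352026, -0.0554703 ]), 'grasp_force': 0.0, 'gripper_width': 85.69416483120776}
```

View pics/scene0.png

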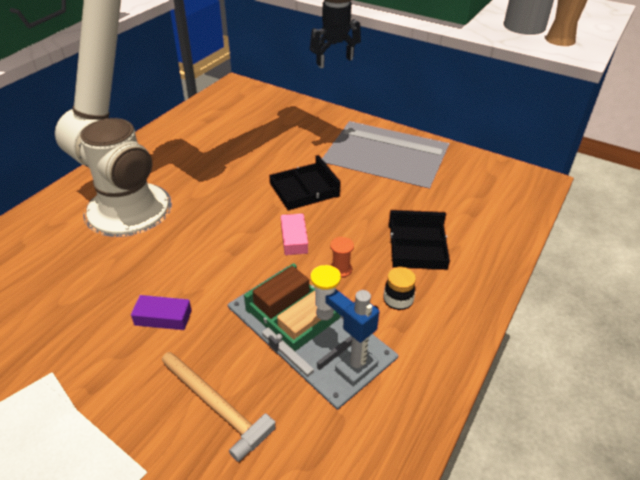

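View pics/top0.png

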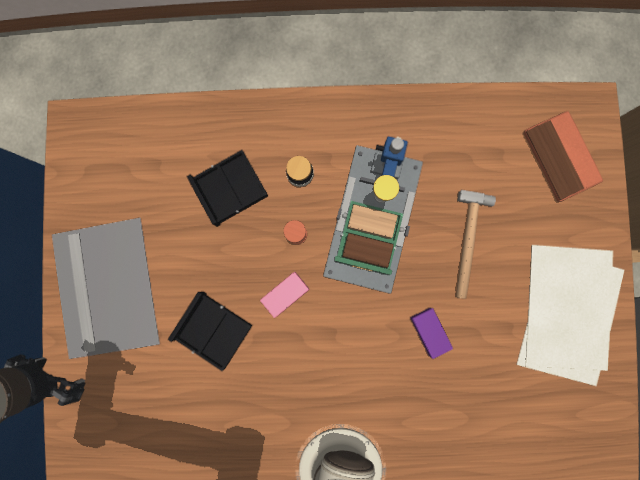

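The scene view shows the green drawer at about (295,305), the pad at (325,277) and the mallet at (220,405). The top view shows the pad at (386,187), beech at (373,221) in the rear bay, walnut at (367,251) in the front bay, and the green front plate near (362,268).

Candidates in the top view:
- **Trays:** green (370,237) and two black (228,188) and (210,330). The green one in the gauge is meant.
- **Blanks:** beech (373,221). The pink (285,295) and purple (431,333) blocks are look-alikes to leave alone.

Run:
```python
from h import *
f=np.load("pics/top0.npz"); im,d=f["im"],f["d"]
hsv=cv2.cvtColor(im,cv2.COLOR_RGB2HSV)
def reg(m,x0,x1,y0,y1):
    z=np.zeros(m.shape,bool); z[y0:y1,x0:x1]=m[y0:y1,x0:x1]; v,u=np.nonzero(z); return np.c_[u,v]
def P(uv): return pts("top",uv,d[uv[:,1],uv[:,0]])
ye=reg(cv2.inRange(hsv,(24,150,120),(34,255,255))>0,360,410,165,215)
p=P(ye); print("pad",len(ye),ye.mean(0),np.median(p,0),p[:,2].min(),p[:,2].max()); pz=np.median(p[:,2])
pad=plane("top",[cv2.minEnclosingCircle(ye.astype(np.float32))[0]],pz)[0]; print("pad circ",pad)
gr=reg(cv2.inRange(hsv,(40,60,30),(90,255,255))>0,320,430,190,300)
g=P(gr); print("green",len(g),g.min(0),g.max(0))
# base plate by height 12
v,u=np.mgrid[130:310,310:440]; uv=np.c_[u.ravel(),v.ravel()]; q=P(uv)
hs=hsv[uv[:,1],uv[:,0]]
for c in [(np.array([367,251])),(np.array([373,221]))]:
    s=np.abs(uv-c).max(1)<8; print("blank",c,np.median(q[s],0))
s=(hs[:,1]<60)&(hs[:,2]>70)&(q[:,2]<18)&(q[:,2]>5)
r=cv2.minAreaRect(q[s][:,:2].astype(np.float32)); print("base",s.sum(),r); print(cv2.boxPoints(r))
# front-plate: green, high z, most toward robot
r=cv2.minAreaRect(g[g[:,2]>30][:,:2].astype(np.float32)); print("drawer",r); print(cv2.boxPoints(r))
t=g[g[:,2]>55]; print("greenhigh",len(t), t.mean(0) if len(t) else '', cv2.boxPoints(cv2.minAreaRect(t[:,:2].astype(np.float32))) if len(t)>3 else '')
bl=reg(cv2.inRange(hsv,(100,120,40),(125,255,255))>0,370,420,130,190)
b=P(bl); print("blue",np.median(b,0))
cv2.imwrite("pics/c1.png",cv2.resize(im[125:305,310:510,::-1],None,fx=4,fy=3.3,interpolation=cv2.INTER_CUBIC)[:600])
```

```text
Traceback (most recent call last):
  File "h.py", line 10, in pts
    K,D,t,a=cal(n); p=cv2.undistortPoints(np.array(uv,float).reshape(-1,1,2),K,D).reshape(-1,2)
                      ~~~~~~~~~~~~~~~~~~~^^^^^^^^^^^^^^^^^^^^^^^^^^^^^^^^^^^^^^^^
cv2.error: OpenCV(4.12.0) /io/opencv/modules/calib3d/src/undistort.dispatch.cpp:347: error: (-215:Assertion failed) CV_IS_MAT(_src) && CV_IS_MAT(_dst) && (_src->rows == 1 || _src->cols == 1) && (_dst->rows == 1 || _dst->cols == 1) && _src->cols + _src->rows - 1 == _dst->rows + _dst->cols - 1 && (CV_MAT_TYPE(_src->type) == CV_32FC2 || CV_MAT_TYPE(_src->type) == CV_64FC2) && (CV_MAT_TYPE(_dst->type) == CV_32FC2 || CV_MAT_TYPE(_dst->type) == CV_64FC2) in function 'cvUndistortPointsInternal'
```

```bash
cat > m.py <<'E'
from h import *
f=np.load("pics/top0.npz"); im,d=f["im"],f["d"]
hsv=cv2.cvtColor(im,cv2.COLOR_RGB2HSV)
print("hsv at pad",hsv[187,386],"green",hsv[268,365], im.dtype, d[187,386])
def reg(m,x0,x1,y0,y1):
    z=np.zeros(m.shape,bool); z[y0:y1,x0:x1]=m[y0:y1,x0:x1]; v,u=np.nonzero(z&(d>0)); return np.c_[u,v]
def P(uv): return pts("top",uv,d[uv[:,1],uv[:,0]])
h0=int(hsv[187,386,0])
ye=reg(cv2.inRange(hsv,(h0-5,130,100),(h0+5,255,255))>0,365,407,168,208)
p=P(ye); print("pad",len(ye),ye.mean(0),np.median(p,0),p[:,2].min(),p[:,2].max()); pz=np.median(p[:,2])
pad=plane("top",[cv2.minEnclosingCircle(ye.astype(np.float32))[0]],pz)[0]; print("pad circ",pad)
gr=reg(cv2.inRange(hsv,(40,60,30),(90,255,255))>0,320,430,190,300)
g=P(gr); print("green",len(g),g.min(0),g.max(0))
v,u=np.mgrid[130:310,310:440]; uv=np.c_[u.ravel(),v.ravel()]; uv=uv[d[uv[:,1],uv[:,0]]>0]; q=P(uv)
hs=hsv[uv[:,1],uv[:,0]]
for c in [(np.array([367,251])),(np.array([373,221]))]:
    s=np.abs(uv-c).max(1)<8; print("blank",c,np.median(q[s],0))
s=(hs[:,1]<60)&(hs[:,2]>70)&(q[:,2]<18)&(q[:,2]>5)
r=cv2.minAreaRect(q[s][:,:2].astype(np.float32)); print("base",s.sum(),r); print(cv2.boxPoints(r))
r=cv2.minAreaRect(g[g[:,2]>30][:,:2].astype(np.float32)); print("drawer",r); print(cv2.boxPoints(r))
t=g[g[:,2]>55]; print("greenhigh",len(t), t.mean(0) if len(t) else '', cv2.boxPoints(cv2.minAreaRect(t[:,:2].astype(np.float32))) if len(t)>3 else '')
bl=reg(cv2.inRange(hsv,(100,120,40),(125,255,255))>0,370,420,130,190)
b=P(bl); print("blue",np.median(b,0))
cv2.imwrite("pics/c1.png",cv2.resize(im[125:305,310:510,::-1],None,fx=3.3,fy=3.3,interpolation=cv2.INTER_CUBIC))
E
python3 m.py
```

```text
hsv at pad [ 26 141 232] green [31 70 98] uint8 1025.9849
pad 506 [385.79051383 187.25098814] [ 645.755155   -109.13095202  200.09968008] 195.4369846022705 205.85250441911012
pad circ [ 645.47759208 -108.65466399  200.09968008]
green 983 [ 467.56621182 -164.52615904   13.69962762] [643.76540942  -1.39821678  76.69801605]
blank [367 251] [521.35627296 -75.06897993  78.37830495]
blank [373 221] [592.73779139 -93.22363616  56.4646325 ]
base 3794 ((617.4296875, -56.0068359375), (256.432861328125, 334.1314697265625), 74.11714172363281)
[[ 421.65283  -133.60725 ]
 [ 743.0282   -225.0495  ]
 [ 813.20654    21.593582]
 [ 491.83118   113.03583 ]]
drawer ((556.2859497070312, -84.04264831542969), (133.90200805664062, 149.38180541992188), 74.29198455810547)
[[ 4.6625848e+02 -1.2827185e+02]
 [ 6.1006146e+02 -1.6871475e+02]
 [ 6.4631342e+02 -3.9813446e+01]
 [ 5.0251044e+02  6.2945557e-01]]
greenhigh 297 [490.4005415  -65.95979803  64.35607863] [[ 467.35196   -129.77858  ]
 [ 533.75793   -135.41118  ]
 [ 544.8612      -4.5088806]
 [ 478.4552       1.1237183]]
blue [ 712.64567294 -123.14084592  176.23629375]
```

View pics/c1.png

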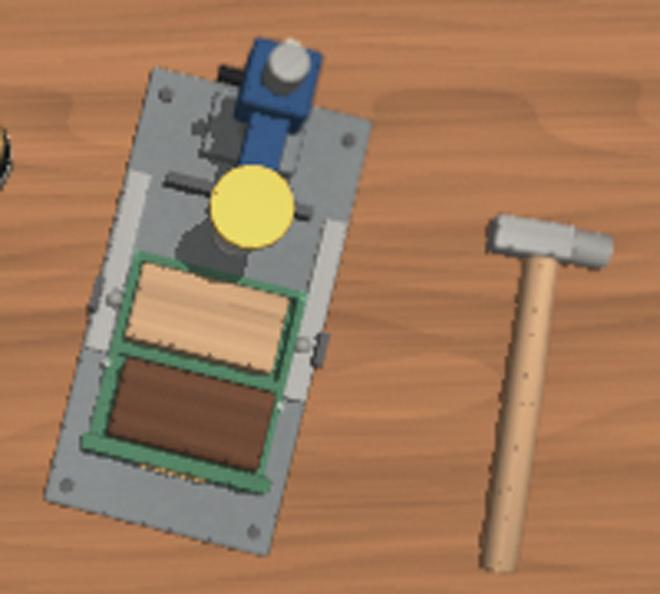

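The crop confirms that the green tray in the gauge is the drawer, with its front plate near the bottom, crop (175,465). It holds beech in the rear bay and walnut in front. The axis runs at -15.7° and the drawer is about 55 mm out. Next I move over to stand in front of the front plate.

```bash
python3 -m creep '{"translation":[[1,-4.5,0],[2.2,-10,0],[3.4,-15.5,0],[4.6,-21,0],[5.8,-26.5,0],[7,-32,0],[8.2,-37.5,0],[9.4,-42.5,0]],"delta_rot":[[0,0,2],[0,0,4],[0,0,6],[0,0,8],[0,0,10],[0,0,11.2],[0,0,11.2],[0,0,11.2]],"hand":[0,0,0,0,0,0,0,0]}'
python3 -m creep '{"translation":[[1,-4.5,0],[2,-9,0],[3,-13.5,0],[3.9,-17.7,-3],[3.9,-17.7,-8],[3.9,-17.7,-13],[3.9,-17.7,-17],[3.9,-17.7,-19]],"delta_rot":[[0,0,0],[0,0,0],[0,0,0],[0,0,0],[0,0,0],[0,0,0],[0,0,0],[0,0,0]],"hand":[0,0,0,0,0,0,0,0]}'
python3 -c "
from h import *
s=read_state();print(s['clock'],s['position'],s['joints'],R.from_quat(s['ee_rot']).as_matrix()[:,0],s['contact_force'])
im,d=get_image('scene');cv2.imwrite('pics/s1.png',im[...,::-1])"
```

```text
clock: 1.1
position: [376.6, 130.3, 231.3]
ee_rot: [0.991, -0.137, -0.0, -0.0]
contact_force: [1.1, 1.3, -0.4]
gripper_width: -0.1
grasp_force: 0.0
clock: 2.1
position: [414.3, -45.2, 39.2]
ee_rot: [0.991, -0.137, -0.002, 0.001]
contact_force: [0.5, -0.2, -0.1]
gripper_width: -0.1
grasp_force: 0.0
2.1 [414.30322934 -45.230302    39.15045655] [ 2.84626331e-01  3.06298573e-01 -7.27037906e-01 -3.49075830e-04
 -5.41814406e-01  1.01158426e+00] [ 0.96244835 -0.27143845 -0.00378606] [ 0.51319977 -0.15974021 -0.13115168]
```

View pics/s1.png

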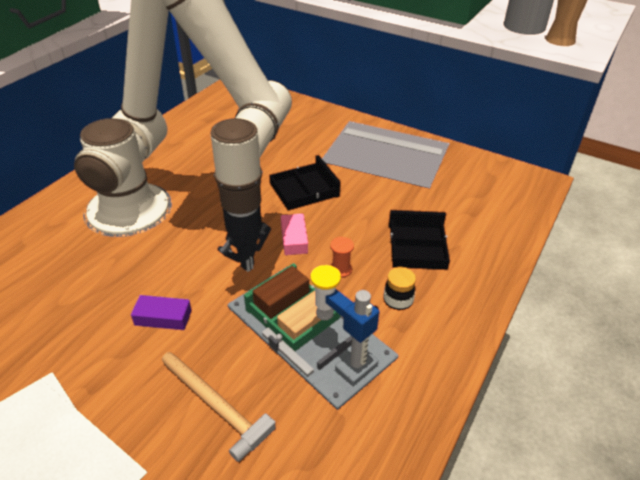

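The tool stands clear in front of the drawer, at about (245,262). Now I push along the axis.

```bash
python3 -m creep '{"translation":[[2.5,-0.7,0],[4.5,-1.27,0],[5.3,-1.5,0],[6.1,-1.72,0],[6.9,-1.95,0],[7.7,-2.17,0],[8.5,-2.4,0],[9.2,-2.6,0]],"delta_rot":[[0,0,0],[0,0,0],[0,0,0],[0,0,0],[0,0,0],[0,0,0],[0,0,0],[0,0,0]],"hand":[0,0,0,0,0,0,0,0]}'
python3 -m creep '{"translation":[[0.4,-0.11,0],[0.8,-0.22,0],[1.1,-0.31,0],[1.4,-0.39,0],[1.7,-0.48,0],[1.9,-0.54,0],[1.9,-0.54,0]],"delta_rot":[[0,0,0],[0,0,0],[0,0,0],[0,0,0],[0,0,0],[0,0,0],[0,0,0]],"hand":[0,0,0,0,0,0,0]}'
```

```text
clock: 3.15
position: [507.9, -70.9, 41.0]
ee_rot: [0.991, -0.137, -0.001, 0.0]
contact_force: [-4.2, 1.2, -0.3]
gripper_width: 0.1
grasp_force: 1.7
clock: 4.03
position: [527.6, -76.2, 41.6]
ee_rot: [0.991, -0.137, 0.001, -0.0]
contact_force: [-2.7, -0.6, -0.6]
gripper_width: -0.0
grasp_force: 1.0
```

```bash
python3 -m creep '{"translation":[[0.2,-0.06,0],[0.3,-0.08,0],[0.3,-0.08,0]],"delta_rot":[[0,0,0],[0,0,0],[0,0,0]],"hand":[0,0,0]}'
python3 -m creep '{"translation":[[0.1,-0.03,0],[0.2,-0.06,0],[0.2,-0.06,0]],"delta_rot":[[0,0,0],[0,0,0],[0,0,0]],"hand":[0,0,0]}'
```

```text
clock: 4.4
position: [527.9, -76.7, 41.2]
ee_rot: [0.991, -0.137, -0.002, 0.0]
contact_force: [-7.3, 3.8, 3.3]
gripper_width: 0.1
grasp_force: 3.9
clock: 4.78
position: [527.7, -77.1, 40.7]
ee_rot: [0.991, -0.137, -0.004, 0.0]
contact_force: [-10.6, 6.6, 6.0]
gripper_width: 0.1
grasp_force: 6.0
```

```bash
python3 -m creep '{"translation":[[-2,0.5,0],[-5,1.4,0],[-8,2.2,2],[-10,2.8,8],[-12,3.4,14],[-14,6,20],[-14,11,22],[-14,16,22]],"delta_rot":[[0,0,0],[0,0,0],[0,0,0],[0,0,0],[0,0,0],[0,0,0],[0,0,0],[0,0,0]],"hand":[0,0,0,0,0,0,0,0]}'
python3 - <<'E'
from h import *
im,d=get_image("top"); np.savez("pics/top1.npz",im=im,d=d); cv2.imwrite("pics/t1.png",im[...,::-1])
E
sed -i 's/top0/top1/' m.py; python3 m.py
```

```text
clock: 5.78
position: [394.2, 85.1, 265.6]
ee_rot: [0.991, -0.137, 0.005, -0.004]
contact_force: [1.0, -0.5, 0.0]
gripper_width: -0.3
grasp_force: 0.0
hsv at pad [ 26 140 231] green [ 90   6 134] uint8 1022.742
pad 505 [385.86138614 187.26732673] [ 645.58271193 -109.15005723  200.08333777] 193.83241287586645 205.28658919001157
pad circ [ 645.60527003 -108.83899357  200.08333777]
green 828 [ 521.58392992 -178.51715772   14.83673891] [673.8773922  -14.55028174  77.90198907]
blank [367 251] [525.08497134 -79.89611664  12.86911088]
blank [373 221] [590.19172361 -91.04179587  78.41592384]
base 4214 ((617.4765014648438, -56.0234375), (256.59320068359375, 334.3790588378906), 74.16968536376953)
[[ 421.62988 -133.84673]
 [ 743.3273  -225.06175]
 [ 813.3231    21.79985]
 [ 491.62573  113.01488]]
drawer ((610.0076293945312, -98.69647979736328), (134.44081115722656, 148.88455200195312), 74.38320922851562)
[[ 520.2176   -143.39534 ]
 [ 663.6059   -183.47537 ]
 [ 699.79767   -53.99762 ]
 [ 556.40936   -13.917587]]
greenhigh 313 [544.59368207 -80.66969779  64.18079249] [[ 520.47687  -143.56526 ]
 [ 588.15436  -161.75974 ]
 [ 623.0755    -31.864334]
 [ 555.398     -13.669861]]
blue [ 712.79050566 -123.27551595  176.47840457]
```

View pics/t1.png

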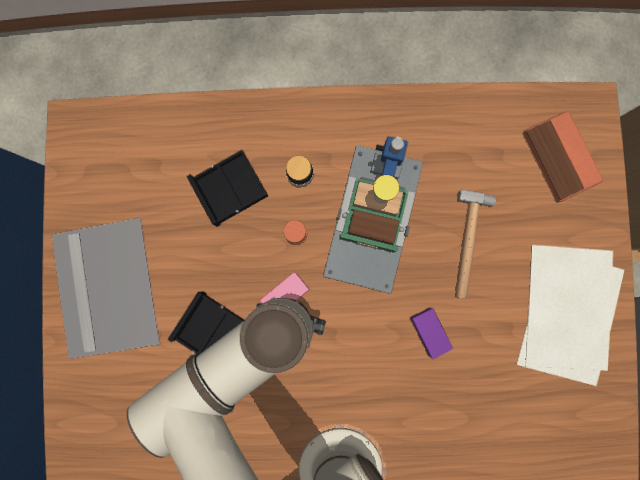

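The drawer is home: its front is at 111.6 mm before the foot axis, against a nominal 112. Walnut is now at (374,227) and nothing else has moved. Next I move over the pad at (386,187).

```bash
python3 -m creep '{"translation":[[4,-3,0],[8.5,-6.5,0],[13,-10,0],[17.5,-13.5,0],[21.5,-16.6,0],[25.1,-19.4,-1],[25.1,-19.4,-2.5],[25.1,-19.4,-2.5]],"delta_rot":[[0,0,0],[0,0,0],[0,0,0],[0,0,0],[0,0,0],[0,0,0],[0,0,0],[0,0,0]],"hand":[0,0,0,0,0,0,0,0]}'
python3 -m creep '{"translation":[[0,0,0],[0,0,0]],"delta_rot":[[0,0,0],[0,0,0]],"hand":[0,0]}'
```

```text
clock: 6.82
position: [642.3, -111.5, 234.6]
ee_rot: [0.991, -0.137, -0.001, 0.0]
contact_force: [-0.7, 0.5, 0.4]
gripper_width: -0.0
grasp_force: 0.0
clock: 7.08
position: [643.0, -110.8, 238.0]
ee_rot: [0.991, -0.136, 0.001, -0.0]
contact_force: [-0.7, 0.1, 0.4]
gripper_width: 0.1
grasp_force: 0.0
```

```bash
python3 -m creep '{"translation":[[0.2,0.2,-1.2],[0.2,0.2,-2.4],[0.2,0.2,-3.2],[0.2,0.2,-3.7],[0.2,0.2,-4.1],[0.2,0.2,-4.5],[0.2,0.2,-5],[0.2,0.2,-5]],"delta_rot":[[0,0,0],[0,0,0],[0,0,0],[0,0,0],[0,0,0],[0,0,0],[0,0,0],[0,0,0]],"hand":[0,0,0,0,0,0,0,0]}'
python3 -m creep '{"translation":[[0,0,-0.4],[0,0,-0.8],[0,0,-1.2],[0,0,-1.6],[0,0,-2],[0,0,-2],[0,0,-2]],"delta_rot":[[0,0,0],[0,0,0],[0,0,0],[0,0,0],[0,0,0],[0,0,0],[0,0,0]],"hand":[0,0,0,0,0,0,0]}'
```

```text
clock: 8.07
position: [645.2, -109.6, 185.7]
ee_rot: [0.991, -0.137, 0.0, -0.0]
contact_force: [0.7, 0.2, -0.0]
gripper_width: 0.0
grasp_force: 0.0
clock: 8.95
position: [644.7, -109.4, 165.7]
ee_rot: [0.991, -0.137, -0.0, -0.0]
contact_force: [0.4, -0.7, 0.9]
gripper_width: -0.0
grasp_force: 0.3
```

Run:
```python
from h import *
im,d=get_image("scene"); np.savez("pics/s2.npz",im=im,d=d)
cv2.imwrite("pics/s2.png",cv2.resize(im[200:380,230:430,::-1],None,fx=3.3,fy=3.3,interpolation=cv2.INTER_CUBIC))
```

```text
(no output)
```

View pics/s2.png

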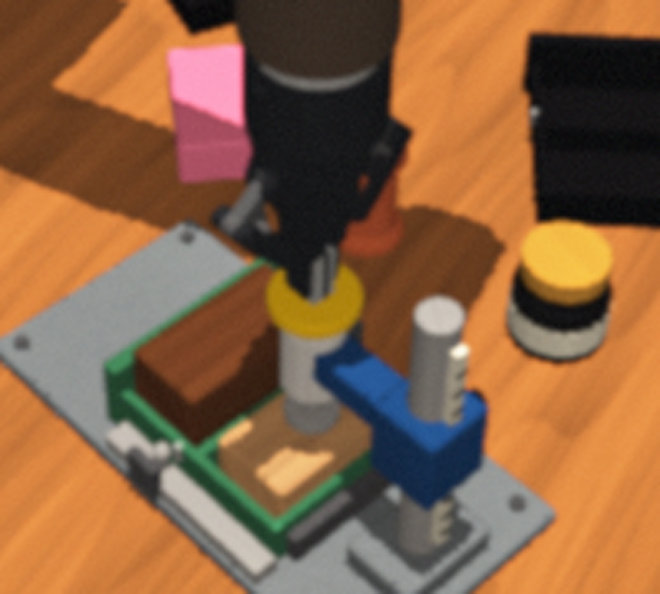

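The crop shows the fingertip on the pad at about (318,300) and the head well down. The foot at (312,415) is just over the beech. I press slowly to a pad height of about 155.

```bash
python3 -m creep '{"translation":[[0,0,-0.2],[0,0,-0.4],[0,0,-0.6],[0,0,-0.75],[0,0,-0.9],[0,0,-1.05],[0,0,-1.05],[0,0,-1.05]],"delta_rot":[[0,0,0],[0,0,0],[0,0,0],[0,0,0],[0,0,0],[0,0,0],[0,0,0],[0,0,0]],"hand":[0,0,0,0,0,0,0,0]}'
```

```text
clock: 10.0
position: [644.6, -109.4, 156.5]
ee_rot: [0.991, -0.137, -0.0, 0.0]
contact_force: [-2.5, 1.5, 5.8]
gripper_width: -0.1
grasp_force: 3.0
```

```bash
python3 -m creep '{"translation":[[0,0,-0.1],[0,0,-0.2],[0,0,-0.2],[0,0,-0.2]],"delta_rot":[[0,0,0],[0,0,0],[0,0,0],[0,0,0]],"hand":[0,0,0,0]}'
python3 -m creep '{"translation":[[0,0,1],[0,0,3],[0,0,6],[-3,1,9],[-8,3,10],[-13,5,10],[-18,8,10],[-22,12,10]],"delta_rot":[[0,0,0],[0,0,0],[0,0,0],[0,0,0],[0,0,0],[0,0,0],[0,0,0],[0,0,0]],"hand":[0,0,0,0,0,0,0,0]}'
python3 - <<'E'
from h import *
im,d=get_image("scene")
cv2.imwrite("pics/s3.png",cv2.resize(im[250:350,280:400,::-1],None,fx=6,fy=6,interpolation=cv2.INTER_CUBIC))
im,d=get_image("top"); np.savez("pics/top2.npz",im=im,d=d)
E
sed -i 's/top1/top2/' m.py; python3 m.py | egrep "pad|drawer" -A2
```

```text
clock: 10.5
position: [644.6, -109.4, 154.8]
ee_rot: [0.991, -0.137, -0.0, 0.0]
contact_force: [-3.6, 1.1, 7.3]
gripper_width: -0.0
grasp_force: 3.5
clock: 11.5
position: [423.1, 10.7, 253.8]
ee_rot: [0.99, -0.138, 0.0, -0.0]
contact_force: [-0.1, 1.0, 0.1]
gripper_width: -0.0
grasp_force: 0.0
hsv at pad [ 26 141 229] green [ 90   6 132] uint8 1069.3617
pad 462 [383.51298701 191.2034632 ] [ 645.48108507 -108.93990148  155.27434585] 148.04118021829754 162.16615336656855
pad circ [ 645.46645607 -109.1602794   155.27434585]
green 826 [ 522.27370603 -178.8242321    14.08723362] [673.49791867 -14.70537684  74.5246298 ]
blank [367 251] [525.12239104 -79.79910398  12.76255707]
--
drawer ((608.9862060546875, -96.3401107788086), (134.46871948242188, 148.435302734375), 76.05281829833984)
[[ 520.7513   -143.70381 ]
 [ 664.8105   -179.48077 ]
```

View pics/s3.png

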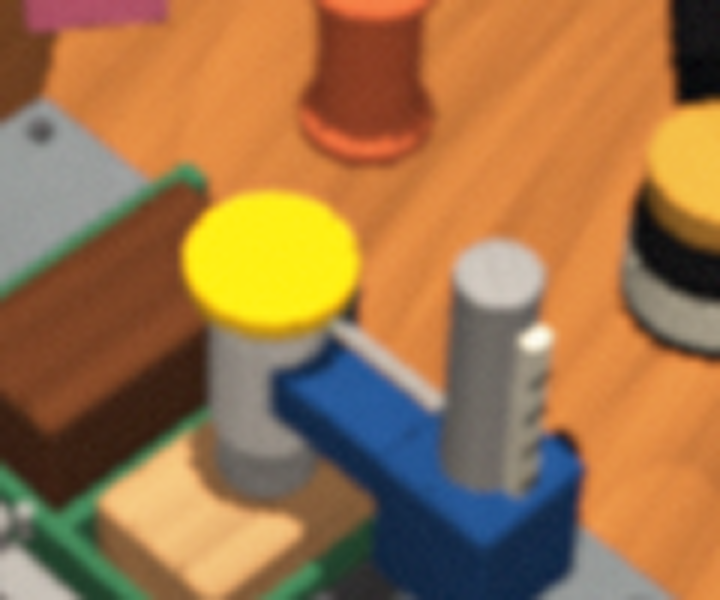

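The crop shows the foot at (265,475) resting on the beech, which lies flat in the home drawer. The pad is at z ≈ 155, so the foot is about 6 mm in, and the arm is clear.

```bash
python3 -c "
from bench import *
print(job_done())"
```

```text
the job is handed in; nothing more can be done
None
```

The drawer is fully home and the foot rests on the beech blank, pushed about 6 of 12 mm into the head; I touched nothing else on the bench, left the arm clear and handed the job in, but no verdict came back.

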